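# Take the mended T-square out of the screw press

### The arm

A 6-joint arm with a two-finger parallel gripper is mounted at the origin on the work surface. World frame = base frame: x ahead of the robot, y to its left, z up, the work surface at z = 0. Lengths are in mm, angles in rad, forces in N, time in s.
With the tool pointing down it reaches from about 275 to 750 mm from the base axis. Payload 10.2 kg.
Tool frame: the origin (TCP) lies on the front face of the gripper's body, between the roots of the fingers; the fingertips stand 73 mm ahead of it and the grasp point (between the pads) lies 54 mm ahead of it; z points along the fingers, y is the direction in which the jaws open and shut (so a half turn about z gives the same grasp; the last joint's range is limited). The gripper opens to 85 mm and grips with 20 to 120 N. Pads are 22 mm wide; open, the fingers measure 114 mm over their backs; the gripper's body (76 mm by 85 mm) begins 54 mm behind the grasp point. The pads swing forward as they close: fully open they stand 13 mm farther back than shut.
Start: joints at [0.887, 0.313, 1.498, -0, 1.331, -0.223], TCP at [233.462, 470.241, 303.894] pointing down, gripper open.
Joint ranges: [-2.94, 2.94], [-0.97, 2.17], [0.19, 2.56], [-1.23, 4.37], [0.02, 3.11], [-2.88, 2.88]. Speed limits (rad/s): [2.39, 2.39, 3.01, 3.14, 3.14, 3.14].

### API

Orientations are given as a unit quaternion [w, x, y, z].
In Python, from rig import ctrl gives the robot as it stands.
- The arm moves only by the tool move_arm, never from a script. Its argument "series" is a list of rows, each a list of 3 entries, a list of its own where there are three numbers: the shift along the tool's x, y, z in mm, then the turn about the tool's z in degrees, then the opening, from 0 (shut) to 1 (fully open). In form: [[[tx, ty, tz], yaw, grip], ...]. A call has 1 to 10 rows; each row is the pose to reach, as a shift and turn from the pose commanded when the call began, along the tool's axes at that moment; what a row does not reach only later rows make up. A row lasts 1/8 s, in which the tool goes at most 62.5 mm and 10.7 degrees, less where a joint would pass 70% of its speed; a pose out of reach is approached as far as the arm can. A call with a gripper value outside its range is refused whole. The fingers move at their own pace and stop on an object; "force" is the grip in N (left out, the last holds). Time passes only in rows, so rows that repeat a pose let the fingers close. It gives the time, the measured TCP pose, the force and the opening at its end, in the units of the state.
- ctrl.sense(): the state, without advancing time (a new reading comes with each control period).
- ctrl.capture(name): name is "side" or "top" or "wrist"; returns (picture, depth): 400x640x3 uint8, red, green, blue; 400x640 float32, mm along the optical axis (not along the pixel's ray), 0 where there is no reading.
- ctrl.camera_model(name): a dict with "fov_y" (degrees; the focal length in pixels is half the picture's height over the tangent of half this angle, whatever the lens; pixels are square), "cx", "cy" (the principal point, pixels), "rvec" (rotation vector, rad) and "tvec" (3), from world to camera coordinates, as OpenCV has them. Camera axes: x right, y down, z forward; pixel columns grow to the right and rows downward; lengths in mm; the calibration is good to about 2 mm. A picture is of the moment at which its call begins: read the wrist's pose just before it. camera_model takes no time and is no camera call; for the wrist camera it gives the pose at the moment of the call.
- ctrl.finish_job(): hands the job in, once; it reports no verdict.
The state is a dict: "time_s": time; "joints": joint angles; "dq": joint speeds; "tau": joint torques, N m; "eef_pos": TCP position; "ee_rot": TCP orientation; "force": force on the tool from outside, world axes, zero at the start; "wrist_torque": the same for the moment, N m; "grip_width": opening from 0.0 (shut) to 1.0 (fully open).
Only numpy, scipy, OpenCV 4.12 (cv2) and the standard library are available. Lean on these libraries where they do the work, as an engineer would, in place of code of your own. Each camera call takes 0.05 s, during which the arm holds its last target.

### The job

The T-square glued up in the little screw press has set. Wind the press's handwheel all the way up, lift the T-square out and lay it in the wide slot of the desk organiser, blade flat on the slot's floor and head hanging down just outside the end of the slot, then wind the empty press all the way down again. Leave the vase, the bottle and the staple remover alone.

Things in the scene. Friction and masses are not known exactly. Their poses are not given: they have to be found in the camera images.
- press: Screw press fixed to the desk, turned up to 0.3 rad. Origin on the desk under the spindle axis; z up, x from its open front (robot side) to its back. Wooden bed x -100 to +60 mm, 170 mm wide (y), 21 mm high. Two 16 mm steel columns at x 0, y +-72 mm; grey crosshead 36 mm deep (x), 170 mm wide, 80 to 104 mm high, nut to 110 mm.
- press_bed (a point): On the spindle axis, at the top of the raised rail of the bed, 28 mm above the desk; axes as the press. The rail is 60 mm wide (y) along x -100 to +1 mm; behind it a groove runs across the bed at x +1 to +35 mm, 7 mm deep; behind that a strip as high as the rail. The blade of the T-square lies on the rail, its head hangs in the groove.
- wheel (a joint): Turn of the handwheel on top of the press, rad: 0 = wound down to its stop, 9.42 (one and a half turns) = fully up at its stop; starts at 0 to 0.6. Anticlockwise seen from above increases it. Spindle, platen and wheel all rise 2.387 mm per rad (15 mm a turn). It stays where it is left; 2 to 3 N at the spinner turn it.
- stem (a joint): Rise of spindle, platen and wheel, m: 0 = down, 0.0225 = fully up; follows joint wheel.
- platen (a point): Middle of the underside of the steel platen at the spindle's foot: 50 mm (x) by 80 mm (y) by 12 mm thick, axes as the press, does not turn; 36.5 mm above the desk when the wheel is down, 59 mm when fully up.
- wheel_hub (a point): On the wheel's upright axis, level with the top of its dark steel rim; rises with the wheel (130 mm above the desk when down). Rim: a 12 mm round bar bent to a circle of 42 mm radius (96 mm over all), three spokes; the hub stands 2 mm above this point.
- spinner_grip (a point): The upright wooden spinner handle on the wheel's rim: 19 mm diameter, 46 mm tall above the rim top, 42 mm from the wheel's axis. It turns freely about its own upright axis, so a hand holding it can go round without turning. The point lies on its axis 29 mm above the rim top, 17 mm below the handle's top.
- tsquare_mid (a point): Loose wooden T-square (about 70 g), face up in the press, free blade end sticking out of the front towards the robot. Point at half its length, middle line, half-way up the blade. x points to the head, z up. 180 mm long (x -90 to +90). Blade 34 mm wide (y), 8 mm thick (z +-4). In the press the point is 32 mm above the desk, 59 mm in front of the spindle axis.
- tsquare_head (a point): Middle of the T-square's head, level with half-way up the blade (x +77 mm from tsquare_mid, same axes). Head 26 mm (x) by 80 mm (y), flush with the blade on top, hanging 6 mm below it into the groove: lift it 7 to 20 mm straight up under the raised platen before drawing it out to the front. Centre of mass about x +24 mm from tsquare_mid.
- organiser: Black plastic desk organiser fixed to the desk, left or right of the press, turned up to 0.3 rad; origin on the desk under its middle, z up, slots along x, open at both ends. 90 mm long (x), 112 mm wide (y). Slot floors 26 mm high; four walls 4 mm thick, tops 56 mm high, at y -54, -26, +2, +54 mm. The two narrow slots (24 mm) are not for the T-square.
- slot (a point): Middle of the floor of the organiser's wide slot (48 mm wide, 90 mm long, 26 mm above the desk), at x 0, y +28 mm of the organiser; x along the slot. Laid properly, tsquare_mid is 30 mm above the desk and within 20 mm of the slot's middle lengthwise, the head (wider than the slot) outside either end of the slot.
- cabinet: Small wooden cabinet with a swing door, fixed, not needed: 150 mm (x) by 170 mm by 170 mm tall, origin on the desk under its middle, on the other side of the press from the organiser; door knob towards the robot, the door may stand ajar by up to 0.3 rad.
- vase: White ceramic vase standing upright, 84 mm diameter, 135 mm tall, origin under its middle; leave alone.
- bottle: Stainless bottle with screw cap, standing upright, 66 mm diameter, 200 mm tall, origin under its middle; leave alone.
- remover: Blue plastic staple remover lying on the desk, about 52 by 16 by 28 mm, origin under its middle; leave alone.
Mind the look-alikes: they are no part of the job. What is shaped like the press but blue or purple is not meant. Of the things that look like the organiser, take the one that is farthest to the robot's left at the start.

How it is judged (in metres and radians):
On the way, in this order (a step that is already met when the one before it is completed fails the run):
1. the wheel is wound all the way up (within 0.62 rad of its stop) with the T-square still in the bed (value of joint wheel above 8.8 rad and distance of tsquare_mid from where it was at the start of the episode below 0.02 m), for 0.1 s.
2. the T-square is drawn out clear of the press (horizontal distance between tsquare_mid and press above 0.13 m), for 0.1 s.
3. the T-square lies flat in the wide slot, let go, with the press still up (z of tsquare_mid in the frame of organiser between 0.0265 and 0.0345 m and x of tsquare_mid in the frame of organiser between -0.03 and 0.03 m and y of tsquare_mid in the frame of organiser between 0.014 and 0.042 m and angle between tsquare_mid's own z axis and vertical below 0.1 rad and contact force between tsquare and the fingers below 0.05 N and value of joint wheel above 8.8 rad), for 0.3 s.
At the end, for the whole second after the job is handed in: The T-square lies flat (within 0.1 rad) and at rest on the floor of the organiser's wide slot, its middle within 30 mm of the slot's middle lengthwise, 14 mm sideways and 4.5 mm in height, head outside the slot's end, and the press is wound down to within 0.6 rad of its lower stop (z of tsquare_mid in the frame of organiser between 0.0265 and 0.0345 m and x of tsquare_mid in the frame of organiser between -0.03 and 0.03 m and y of tsquare_mid in the frame of organiser between 0.014 and 0.042 m and angle between tsquare_mid's own z axis and vertical below 0.1 rad and contact force between tsquare and the fingers below 0.05 N and value of joint wheel below 0.6 rad and linear speed of tsquare below 0.02 m/s); the robot touches nothing.
It fails at once if the vase is shifted by more than 30 mm or tipped over (distance of vase from where it was at the start of the episode above 0.03 m or angle between vase's own z axis and vertical above 0.4 rad).
It fails at once if the bottle is shifted by more than 30 mm or tipped over (distance of bottle from where it was at the start of the episode above 0.03 m or angle between bottle's own z axis and vertical above 0.4 rad).
It fails at once if the staple remover is shifted by more than 30 mm or tipped over (distance of remover from where it was at the start of the episode above 0.03 m or angle between remover's own z axis and vertical above 0.4 rad).
It also fails if it takes over 72 s, if anything falls off the work surface, if the arm or the gripper's body presses on something with over 40 N, if the wrist force passes 120 N, or if a joint passes its speed limit or range.

## Working session

There is one attempt and no reset: what is moved stays moved. The work goes in short steps, Python scripts to look and compute and a tool call to move; the robot and the scene stay as the last step left them, time stands still between calls to the robot, and variables do not carry over. Pictures are saved under pics/ and viewed, and the job is handed in when it is done.

Besides the shell and the picture viewer there is one more tool, called after ">>>" as a command line: name --argument value ..., lists and objects as JSON in quotes. move_arm: Moves the arm, as the interface text tells. Its arguments: {"type":"object","properties":{"series":{"type":"array","items":{"type":"array"}},"force":{"type":"number"}},"required":["series"]}

```bash
ls; mkdir -p pics; python3 - <<'E'
from rig import ctrl
import cv2
print(ctrl.sense())
for n in ["side","top","wrist"]:
    m=ctrl.camera_model(n); print(n,m)
    p,d=ctrl.capture(n); cv2.imwrite(f"pics/{n}0.png",p[:,:,::-1]); 
    import numpy as np; np.savez(f"pics/{n}0.npz",p=p,d=d)
E
```

```text
pics
{'time_s': 0.0, 'joints': array([ 8.86601432e-01,  3.13474957e-01,  1.49844537e+00,  8.37888281e-06,
        1.33103373e+00, -2.23399840e-01]), 'dq': array([ 4.78187112e-04, -1.26234857e-03, -1.01480358e-04, -2.05318977e-03,
        5.47587001e-04, -5.60923215e-05]), 'tau': array([ 9.51558832e-04, -4.12261248e+01, -2.59750021e+01, -1.04971639e-04,
        3.97918149e-03, -1.04037696e-05]), 'eef_pos': array([233.34526755, 470.10145945, 303.31913342]), 'ee_rot': array([-3.02063780e-04,  2.28365483e-01,  9.73575237e-01, -6.10022355e-04]), 'force': array([ 0.10534784, -0.22473439, -0.00656882]), 'wrist_torque': array([ 0.00758402, -0.01414961, -0.00329701]), 'grip_width': 1.0028170400620833}
side {'fov_y': 47.89150589390482, 'cx': 318.52489624327495, 'cy': 202.2152836740398, 'rvec': array([ 2.25920998, -0.67623806,  0.30124802]), 'tvec': array([-462.57479388,  298.96339395,  826.31289206])}
top {'fov_y': 42.94224890383779, 'cx': 318.2340622377426, 'cy': 200.34865656532102, 'rvec': array([ 2.15114567, -2.1310567 ,  0.1578553 ]), 'tvec': array([  11.69864745,  581.41935502, 1192.59315366])}
wrist {'fov_y': 62.78491422756409, 'cx': 318.28963730668255, 'cy': 202.67093267474507, 'rvec': array([-2.43693544, -1.51094745, -0.23636056]), 'tvec': array([-525.89584423,  -39.02740329,  379.22110179])}
```

View pics/side0.png

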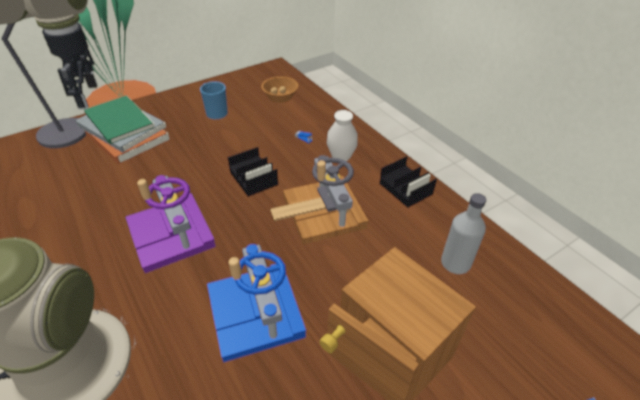

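View pics/top0.png

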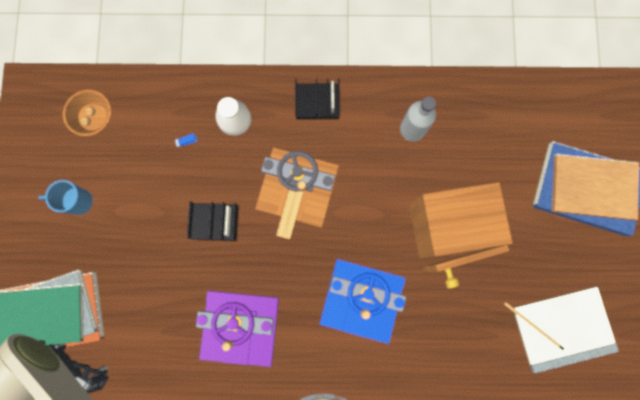

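View pics/wrist0.png

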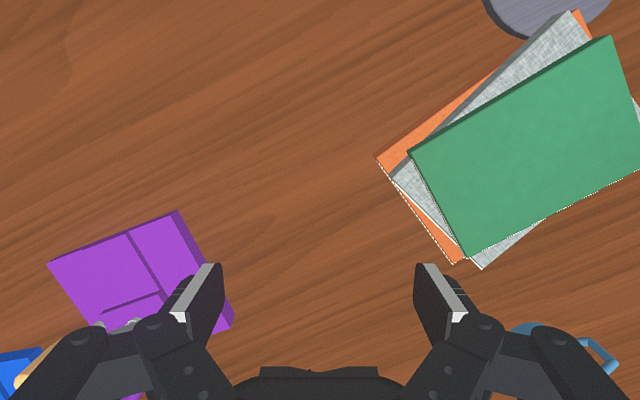

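The side and top views show three press-shaped things at top-view pixels (297,185) natural wood, (365,300) blue and (238,328) purple. The wooden one is the press I want. Two organisers stand at (213,221) and (318,100). Image left is +y, so the one at (213,221) is farthest to the robot's left. I'll confirm both in an enlarged crop with measurements.

```bash
cat > h.py <<'E'
import numpy as np, cv2
from rig import ctrl
def K(m,h=400):
    f=h/2/np.tan(np.radians(m['fov_y'])/2); return np.array([[f,0,m['cx']],[0,f,m['cy']],[0,0,1.]])
def cam(m): 
    R=cv2.Rodrigues(np.array(m['rvec'],float))[0]; return R,np.array(m['tvec'],float)
def cloud(m,d):
    v,u=np.mgrid[0:d.shape[0],0:d.shape[1]]; k=K(m); R,t=cam(m)
    c=np.stack([(u-k[0,2])/k[0,0]*d,(v-k[1,2])/k[1,1]*d,d],-1)
    P=(c-t)@R; P[d<=0]=np.nan; return P
def ray(m,uv,z):
    k=K(m);R,t=cam(m); uv=np.atleast_2d(uv).astype(float)
    c=np.c_[(uv[:,0]-k[0,2])/k[0,0],(uv[:,1]-k[1,2])/k[1,1],np.ones(len(uv))]@R
    o=-R.T@t; s=(z-o[2])/c[:,2]; return o+s[:,None]*c
def proj(m,P):
    k=K(m);R,t=cam(m); c=np.atleast_2d(P)@R.T+t; return np.c_[c[:,0]/c[:,2]*k[0,0]+k[0,2],c[:,1]/c[:,2]*k[1,1]+k[1,2]]
def Rq(q):
    from scipy.spatial.transform import Rotation as Ro
    return Ro.from_quat([q[1],q[2],q[3],q[0]]).as_matrix()
E
python3 - <<'E'
from h import *
z=np.load('pics/top0.npz');p,d=z['p'],z['d']
cv2.imwrite('pics/crop_top.png',cv2.resize(p[130:250,170:370][:,:,::-1],None,fx=4,fy=4,interpolation=cv2.INTER_CUBIC))
z=np.load('pics/side0.npz');p=z['p']
cv2.imwrite('pics/crop_side.png',cv2.resize(p[130:250,220:380][:,:,::-1],None,fx=4.5,fy=4.5,interpolation=cv2.INTER_CUBIC))
for n in ['top','side']:
    m=ctrl.camera_model(n);P=cloud(m,np.load(f'pics/{n}0.npz')['d'])
    a=P[200:260,100:180] if n=='top' else P[100:130,200:300]
    print(n,'desk',np.nanmedian(a[...,2]))
    for lab,uv in ([('org',(213,221)),('press',(297,185)),('wheel rim',(298,152)),('org2',(318,100)),('vase',(233,117)),('bottle',(418,120)),('rem',(186,140)),('cab',(465,215))] if n=='top' else [('org',(250,165)),('press',(325,170))]):
        print(lab,P[uv[1],uv[0]].round(0))
E
```

```text
top desk -0.08113442270630092
org [530. 274.  29.]
press [618.  69.  46.]
wheel rim [679.  64. 133.]
org2 [842.  20.  26.]
vase [768. 220. 112.]
bottle [ 755. -210.  141.]
rem [736. 353.  19.]
cab [ 533. -303.  168.]
side desk 2.184309320430093
org [524. 275.  52.]
press [602.  47. 160.]
```

View pics/crop_top.png

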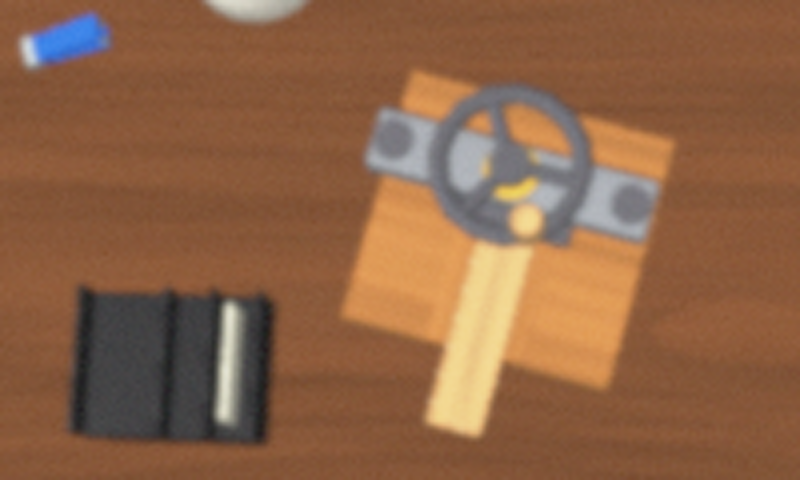

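View pics/crop_side.png

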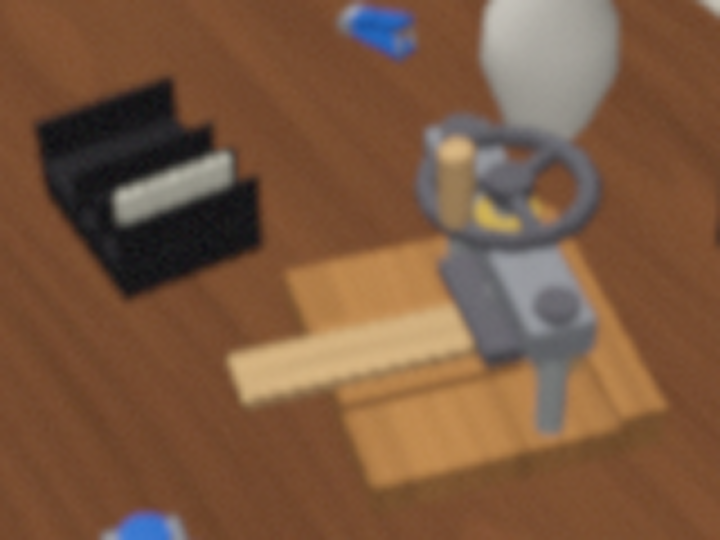

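The crops confirm the choice. The wooden press holds the T-square. The left organiser has its wide slot on the +y side (image left) and an eraser in a narrow slot. Now I'll measure in detail.

```bash
python3 - <<'E'
from h import *
from scipy.optimize import least_squares
m=ctrl.camera_model('top');z=np.load('pics/top0.npz');p,d=z['p'],z['d'];P=cloud(m,d)
hsv=cv2.cvtColor(p,cv2.COLOR_RGB2HSV)
ms=ctrl.camera_model('side');zs=np.load('pics/side0.npz');Ps=cloud(ms,zs['d'])
reg=np.zeros(d.shape,bool);reg[130:250,240:360]=1
def rect(mask,z,lab):
    c,_=cv2.findContours(mask.astype(np.uint8),cv2.RETR_EXTERNAL,cv2.CHAIN_APPROX_NONE);c=max(c,key=cv2.contourArea)[:,0]
    W=ray(m,c,z)[:,:2]; r=cv2.minAreaRect(W.astype(np.float32)); print(lab,len(c),'c',np.round(r[0],1),'size',np.round(r[1],1),'ang',r[2]); return r
# blade: pale yellow
print('blade hsv',hsv[225,288],'bed hsv',hsv[200,270],hsv[215,315],'desk',hsv[240,260],'spinner',hsv[184,301])
bl=reg&(hsv[...,0]>15)&(hsv[...,0]<28)&(hsv[...,2]>190)&(np.arange(400)[:,None]>193)
rect(bl,36,'blade')
b=reg&(P[...,2]>12)&(P[...,2]<45)&~bl
rect((reg&(P[...,2]>12)),21,'bed hull')
# wheel fit
for n,C in [('top',P),('side',Ps)]:
    q=C.reshape(-1,3); q=q[(abs(q[:,0]-640)<110)&(abs(q[:,1]-55)<110)]
    w=q[(q[:,2]>120)&(q[:,2]<138)]
    print(n,'zhist',np.histogram(q[:,2],bins=[0,10,18,25,32,40,60,80,95,100,105,110,115,120,125,130,135,140,150,160,170,180,190]))
    f=lambda x:np.hypot(w[:,0]-x[0],w[:,1]-x[1])-42
    s=least_squares(f,[640,60],loss='soft_l1',f_scale=3); print(n,'hub',s.x.round(1),'z',np.percentile(w[:,2],[50,90]).round(1),len(w))
    g=q[(q[:,2]>145)]; print('spinner',np.median(g,0).round(1),g[:,2].max(),len(g))
E
```

```text
blade hsv [ 20 108 238] bed hsv [ 15 153 225] [ 15 155 222] desk [ 11 145 134] spinner [ 22 100 243]
blade 112 c [547.4  88.1] size [ 37.4 113.4] ang 75.29576873779297
bed hull 294 c [601.3  82. ] size [184.1 220.3] ang 74.95985412597656
top zhist (array([1336,  245, 1357,  755,  419,   78,    0,   48,   52,  361,  243,
        100,    3,   30,  360,  363,   26,    4,    7,    5,   54,    2]), array([  0,  10,  18,  25,  32,  40,  60,  80,  95, 100, 105, 110, 115,
       120, 125, 130, 135, 140, 150, 160, 170, 180, 190]))
top hub [635.6  65.1] z [130.  133.4] 779
spinner [592.9  52.7 175.9] 180.6615532386375 70
side zhist (array([1783,  145, 1321,  619,  431,  301,   33,  109,   40,  149,  177,
        118,    2,   29,  170,  367,   30,   28,   32,   32,   55,    2]), array([  0,  10,  18,  25,  32,  40,  60,  80,  95, 100, 105, 110, 115,
       120, 125, 130, 135, 140, 150, 160, 170, 180, 190]))
side hub [632.   64.1] z [131.3 134.1] 592
spinner [591.2  47.9 167.6] 180.15302605947912 134
```

```bash
python3 - <<'E'
from h import *
m=ctrl.camera_model('top');z=np.load('pics/top0.npz');p,d=z['p'],z['d'];P=cloud(m,d)
ms=ctrl.camera_model('side');zs=np.load('pics/side0.npz');Ps=cloud(ms,zs['d'])
for n,C in [('top',P),('side',Ps)]:
    q=C.reshape(-1,3);q=q[(abs(q[:,0]-530)<75)&(abs(q[:,1]-274)<80)]
    for lo,hi in [(12,70),(48,62)]:
        w=q[(q[:,2]>lo)&(q[:,2]<hi)]
        r=cv2.minAreaRect(w[:,:2].astype(np.float32)); print(n,lo,'org',np.round(r[0],1),np.round(r[1],1),r[2],len(w))
# dark pixel contour in top picture -> outline at z=56 / 0
g=p.max(2); mask=np.zeros(g.shape,np.uint8); mask[195:250,180:245]=(g[195:250,180:245]<75)
mask=cv2.morphologyEx(mask,cv2.MORPH_CLOSE,np.ones((9,9)))
c=max(cv2.findContours(mask,0,1)[0],key=cv2.contourArea)[:,0]
r=cv2.minAreaRect(c.astype(np.float32));print('px rect',r); bx=cv2.boxPoints(r);print(ray(m,bx,40).round(1))
# purple/blue wheel extents
hsv=cv2.cvtColor(p,cv2.COLOR_RGB2HSV)
for nm,(a,b,c0,c1) in {'purple':(285,375,190,285),'blue':(255,350,315,410)}.items():
    s=P[a:b,c0:c1].reshape(-1,3)
    for lo,hi in[(12,40),(80,115),(120,145),(150,190)]:
        w=s[(s[:,2]>lo)&(s[:,2]<hi)];print(nm,lo,w[:,:2].min(0).round(),w[:,:2].max(0).round(),len(w))
s=ctrl.sense();R=Rq(s['ee_rot']);print('tool axes',R.round(3))
mw=ctrl.camera_model('wrist');Rc,t=cam(mw);print('cam in tool',(R.T@(-Rc.T@t-s['eef_pos'])).round(1),'cam fwd in tool',(R.T@Rc[2]).round(3))
E
```

```text
top 12 org [529.9 273.7] [113.5  90.4] 88.43362426757812 1832
top 48 org [529.4 273.8] [113.3  89.4] 88.54521942138672 387
side 12 org [528.4 272.7] [117.6  91.4] 88.5184555053711 1515
side 48 org [528.9 273. ] [117.   90.5] 88.5184555053711 552
px rect ((212.6573028564453, 220.909912109375), (48.96379852294922, 36.58833312988281), 2.2025983333587646)
[[486.4 332.   40. ]
 [575.7 332.8  40. ]
 [572.2 213.2  40. ]
 [483.  213.6  40. ]]
purple 12 [188. 112.] [361. 295.] 3075
purple 80 [270. 116.] [319. 287.] 902
purple 120 [249. 155.] [341. 250.] 895
purple 150 [244. 196.] [262. 214.] 83
blue 12 [ 244. -194.] [438.  10.] 3009
blue 80 [ 323. -181.] [397. -12.] 838
blue 120 [ 313. -144.] [407. -51.] 842
blue 150 [312. -95.] [329. -77.] 70
tool axes [[-0.896  0.445 -0.001]
 [ 0.445  0.896 -0.001]
 [ 0.    -0.001 -1.   ]]
cam in tool [ 78.9   1.2 -69.2] cam fwd in tool [-0.306  0.     0.952]
```

The organiser is centred at (529.6, 273.6) with yaw about -1.5°, and it measures 113 x 90, which matches. The slot is at about (530, 302). The press yaw is -14.7° and its hub is near (634.5, 65), so the blade end falls at 147 to 149 mm, which also agrees. Next I move above the spinner with the jaws along press y.

>>> move_arm --series '[[[-50, -21, 0], -1.2, 1], [[-101, -43, 0], -2.4, 1], [[-152, -64, 0], -3.6, 1], [[-203, -86, 0], -4.8, 1], [[-254, -107, 0], -6, 1], [[-305, -129, 0], -7.2, 1], [[-355, -150, 0], -8.4, 1], [[-406, -172, 0], -9.6, 1], [[-457, -193, 0], -10.8, 1], [[-507, -215, 0], -11.7, 1]]'

```text
time_s: 1.4
eef_pos: [592.9, 50.7, 303.6]
ee_rot: [-0.0, 0.128, 0.992, 0.0]
force: [-0.0, -0.4, 0.1]
grip_width: 1.003
```

```bash
python3 - <<'E'
from h import *
s=ctrl.sense();m=ctrl.camera_model('wrist');p,d=ctrl.capture('wrist')
R=Rq(s['ee_rot']);print(s['eef_pos'],R.round(3)[:2])
cv2.imwrite('pics/w1.png',p[:,:,::-1]);np.savez('pics/w1.npz',p=p,d=d)
P=cloud(m,d);q=P.reshape(-1,3)
u=np.tile(np.arange(640),400);
g=(q[:,2]>168)&(q[:,2]<182)&(np.hypot(q[:,0]-592,q[:,1]-51)<25)
w=q[g];print('spinner top',np.median(w,0).round(1),w.min(0).round(1),w.max(0).round(1),len(w))
from scipy.optimize import least_squares
w=q[(q[:,2]>120)&(q[:,2]<140)&(np.hypot(q[:,0]-635,q[:,1]-65)<60)]
sol=least_squares(lambda x:np.hypot(w[:,0]-x[0],w[:,1]-x[1])-42,[635,65],loss='soft_l1',f_scale=2);print('hub',sol.x.round(1),np.percentile(w[:,2],[10,50,95]),len(w))
E
```

```text
[592.9300249   50.65598884 303.63571108] [[-0.967  0.253 -0.   ]
 [ 0.253  0.967  0.   ]]
spinner top [594.   55.4 176.1] [586.6  46.1 168. ] [604.9  64.2 178.2] 646
hub [634.1  66.5] [126.66348825 129.67146253 132.78469906] 5827
```

View pics/w1.png

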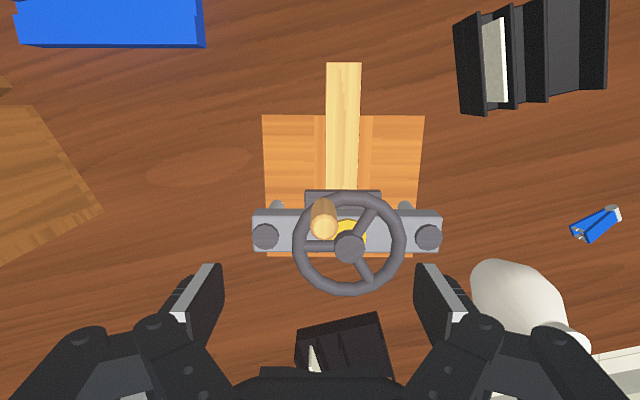

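The wrist view shows the spinner's top face at about (324,228), the wheel hub at (348,246), and the blade pointing to the top of the image, towards the robot.

```bash
python3 - <<'E'
from h import *
m=ctrl.camera_model('wrist');z=np.load('pics/w1.npz');P=cloud(m,z['d'])
t=(P[...,2]>173)&(P[...,2]<180);t[:150]=0;t[290:]=0;t[:,:290]=0;t[:,400:]=0
v,u=np.nonzero(t);c=cv2.minEnclosingCircle(np.c_[u,v].astype(np.float32));print(c,len(u))
print('spinner',ray(m,[np.mean(u),np.mean(v)],176.8).round(1),P[t].mean(0).round(1))
hsv=cv2.cvtColor(z['p'],cv2.COLOR_RGB2HSV)
# hub dark circle, rim outer ellipse -> via mask of rim band
rim=(P[...,2]>118)&(P[...,2]<140);rim[:150]=0;rim[310:]=0;rim[:,:270]=0;rim[:,:]*=(np.arange(640)<430)
cs=max(cv2.findContours(rim.astype(np.uint8),0,1)[0],key=cv2.contourArea)
e=cv2.fitEllipse(cs);print('rim ellipse',e,ray(m,e[0],126).round(1))
# blade edges
bl=(hsv[...,0]>15)&(hsv[...,0]<28)&(hsv[...,2]>190)&(P[...,2]>30)&(P[...,2]<42);bl[180:]=0
b=max(cv2.findContours(bl.astype(np.uint8),0,1)[0],key=cv2.contourArea)[:,0]
r=cv2.minAreaRect(ray(m,b,36)[:,:2].astype(np.float32));print('blade',r, 'z',np.nanmedian(P[...,2][bl]))
E
```

```text
((323.9821472167969, 227.0), 14.017961502075195) 548
spinner [[597.4  50.  176.8]] [598.   49.9 175.2]
rim ellipse ((348.6993408203125, 242.8455352783203), (105.02498626708984, 114.1917724609375), 82.3503189086914) [[636.6  61.7 126. ]]
blade ((550.62890625, 83.30882263183594), (33.62916564941406, 113.67720794677734), 75.08384704589844) z 34.27171877397266
```

```bash
cat > wr.py <<'E'
from h import *
def look(name):
    s=ctrl.sense();m=ctrl.camera_model('wrist');p,d=ctrl.capture('wrist')
    np.savez(f'pics/{name}.npz',p=p,d=d,tcp=s['eef_pos'],R=Rq(s['ee_rot']),fov=m['fov_y'],cx=m['cx'],cy=m['cy'],rvec=m['rvec'],tvec=m['tvec'])
    cv2.imwrite(f'pics/{name}.png',p[:,:,::-1])
    print('tcp',s['eef_pos'].round(1),'dq',np.abs(s['dq']).max().round(4)); return s,m,p,d
E
python3 - <<'E'
from wr import *
s,m,p,d=look('w2');P=cloud(m,d)
t=(P[...,2]>173)&(P[...,2]<180);t[:150]=0;t[290:]=0;t[:,:290]=0;t[:,400:]=0
v,u=np.nonzero(t);print('spinner',ray(m,[np.mean(u),np.mean(v)],176.8).round(1),P[t].mean(0).round(1))
rim=(P[...,2]>118)&(P[...,2]<140);rim[:150]=0;rim[310:]=0;rim[:,:270]=0;rim&=(np.arange(640)<430)
cs=max(cv2.findContours(rim.astype(np.uint8),0,1)[0],key=cv2.contourArea)
e=cv2.fitEllipse(cs);print('rim',e,ray(m,e[0],126).round(1))
hsv=cv2.cvtColor(p,cv2.COLOR_RGB2HSV)
bl=(hsv[...,0]>15)&(hsv[...,0]<28)&(hsv[...,2]>190)&(P[...,2]>30)&(P[...,2]<42);bl[180:]=0
b=max(cv2.findContours(bl.astype(np.uint8),0,1)[0],key=cv2.contourArea)[:,0]
r=cv2.minAreaRect(ray(m,b,36)[:,:2].astype(np.float32));print('blade',r)
E
```

```text
tcp [595.7  45.6 302.8] dq 0.1222
spinner [[594.7  55.2 176.8]] [595.1  55.1 175.9]
rim ((354.56744384765625, 238.49594116210938), (106.19773864746094, 115.14039611816406), 79.98069763183594) [[634.   67.3 126. ]]
blade ((549.686767578125, 88.26175689697266), (33.57899856567383, 118.1147689819336), 75.31336975097656)
```

The tool overshoots and settles, and the commanded pose (592,52) holds. Averaging the views puts the spinner at about (594.3, 54.3) and the hub at (634.5, 66.3), a spacing of 42 mm as specified. Now I descend and grip.

>>> move_arm --series '[[[-1.5, 2.8, 40], 0, 1], [[-1.5, 2.8, 75], 0, 1], [[-1.5, 2.8, 90], 0, 0.7], [[-1.5, 2.8, 90], 0, 0.35], [[-1.5, 2.8, 90], 0, 0], [[-1.5, 2.8, 90], 0, 0], [[-1.5, 2.8, 90], 0, 0]]' --force 40

```text
time_s: 2.38
eef_pos: [594.5, 54.6, 215.4]
ee_rot: [0.001, 0.128, 0.992, 0.0]
force: [-2.0, 0.6, 6.1]
grip_width: 0.209
```

```bash
python3 - <<'E'
from wr import *
s,m,p,d=look('w3');print(s['force'],s['grip_width']*85)
a0=196.7
a=lambda t:np.array([42*np.cos(np.radians(t-165.3)),42*np.cos(np.radians(t-75.3))])
for st in [0,200,400]:
    print([[ [round(float(x),1) for x in a(a0+st+k*20)-a(a0+st)]+[round(-15*k*20/360,1)]] for k in range(1,11)])
E
```

```text
tcp [594.5  54.6 215.4] dq 0.0021
[-1.97852186  0.64658765  6.1159443 ] 17.723476517021147
[[[-9.6, -10.9, -0.8]], [[-22.5, -17.9, -1.7]], [[-36.9, -20.1, -2.5]], [[-51.2, -17.2, -3.3]], [[-63.6, -9.6, -4.2]], [[-72.7, 1.8, -5.0]], [[-77.4, 15.6, -5.8]], [[-77.0, 30.2, -6.7]], [[-71.7, 43.8, -7.5]], [[-62.1, 54.7, -8.3]]]
[[[12.8, 7.0, -0.8]], [[27.2, 9.2, -1.7]], [[41.5, 6.3, -2.5]], [[54.0, -1.3, -3.3]], [[63.1, -12.7, -4.2]], [[67.7, -26.5, -5.0]], [[67.4, -41.1, -5.8]], [[62.1, -54.7, -6.7]], [[52.4, -65.6, -7.5]], [[39.6, -72.6, -8.3]]]
[[[-14.4, -2.2, -0.8]], [[-28.7, 0.7, -1.7]], [[-41.2, 8.3, -2.5]], [[-50.3, 19.7, -3.3]], [[-54.9, 33.5, -4.2]], [[-54.6, 48.1, -5.0]], [[-49.2, 61.7, -5.8]], [[-39.6, 72.6, -6.7]], [[-26.8, 79.6, -7.5]], [[-12.4, 81.8, -8.3]]]
```

View pics/w3.png

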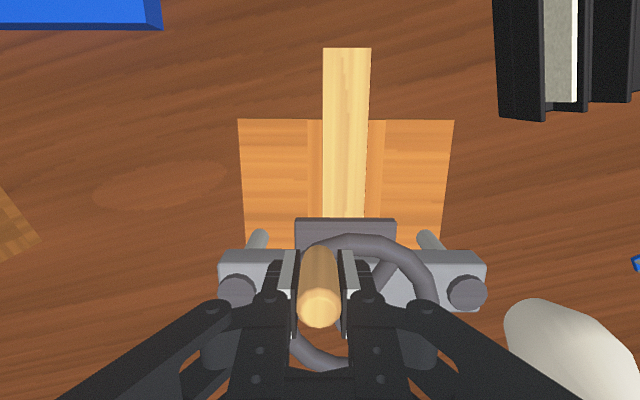

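The spinner is held between the pads in the picture at (320,290), and the opening reads about 18 mm. I start winding anticlockwise, the first 200°.

>>> move_arm --series '[[[-9.6, -10.9, -0.8], 0, 0], [[-22.5, -17.9, -1.7], 0, 0], [[-36.9, -20.1, -2.5], 0, 0], [[-51.2, -17.2, -3.3], 0, 0], [[-63.6, -9.6, -4.2], 0, 0], [[-72.7, 1.8, -5], 0, 0], [[-77.4, 15.6, -5.8], 0, 0], [[-77, 30.2, -6.7], 0, 0], [[-71.7, 43.8, -7.5], 0, 0], [[-62.1, 54.7, -8.3], 0, 0]]'

```text
time_s: 3.68
eef_pos: [668.4, 91.6, 223.8]
ee_rot: [0.001, 0.128, 0.992, -0.001]
force: [-5.1, -7.8, 8.1]
grip_width: 0.208
```

>>> move_arm --series '[[[12.8, 7, -0.8], 0, 0], [[27.2, 9.2, -1.7], 0, 0], [[41.5, 6.3, -2.5], 0, 0], [[54, -1.3, -3.3], 0, 0], [[63.1, -12.7, -4.2], 0, 0], [[67.7, -26.5, -5], 0, 0], [[67.4, -41.1, -5.8], 0, 0], [[62.1, -54.7, -6.7], 0, 0], [[52.4, -65.6, -7.5], 0, 0], [[39.6, -72.6, -8.3], 0, 0]]'

```text
time_s: 4.92
eef_pos: [611.3, 30.8, 232.0]
ee_rot: [0.0, 0.128, 0.992, -0.0]
force: [-1.7, 2.9, 8.8]
grip_width: 0.21
```

>>> move_arm --series '[[[-14.4, -2.2, -0.8], 0, 0], [[-28.7, 0.7, -1.7], 0, 0], [[-41.2, 8.3, -2.5], 0, 0], [[-50.3, 19.7, -3.3], 0, 0], [[-54.9, 33.5, -4.2], 0, 0], [[-54.9, 33.5, -4.2], 0, 0]]'

```text
time_s: 5.68
eef_pos: [673.9, 50.2, 236.4]
ee_rot: [0.002, 0.128, 0.992, 0.0]
force: [2.9, -1.1, 7.8]
grip_width: 0.211
```

```bash
python3 - <<'E'
from wr import *
s=ctrl.sense();print(s['eef_pos'],s['force'])
a=lambda t:np.array([42*np.cos(np.radians(t-165.3)),42*np.cos(np.radians(t-75.3))])
b=196.7+500
print([[ [round(float(x),1) for x in a(b+k)-a(b)]+[round(-15*k/360,1)]] for k in (5,10,15,20,25,30,35,40)])
E
```

```text
[673.94699861  50.1879653  236.36584704] [ 2.88334219 -1.06161085  7.79966496]
[[[-0.4, 3.6, -0.2]], [[-0.5, 7.3, -0.4]], [[-0.2, 11.0, -0.6]], [[0.4, 14.6, -0.8]], [[1.2, 18.1, -1.0]], [[2.4, 21.6, -1.2]], [[3.9, 25.0, -1.5]], [[5.7, 28.2, -1.7]]]
```

>>> move_arm --series '[[[-0.4, 3.6, -0.2], 0, 0], [[-0.5, 7.3, -0.4], 0, 0], [[-0.5, 7.3, -0.4], 0, 0]]'

```text
time_s: 6.05
eef_pos: [675.6, 54.9, 236.6]
ee_rot: [0.001, 0.128, 0.992, -0.002]
force: [-1.7, -7.2, 8.0]
grip_width: 0.21
```

>>> move_arm --series '[[[0.3, 3.7, -0.2], 0, 0], [[0.9, 7.3, -0.4], 0, 0], [[0.9, 7.3, -0.4], 0, 0]]'

```text
time_s: 6.42
eef_pos: [676.2, 56.7, 236.6]
ee_rot: [-0.0, 0.13, 0.991, -0.007]
force: [-6.4, -34.0, 7.9]
grip_width: 0.207
```

It's at the stop: 34 N of resistance and the handle no longer moves, at about 510° from the start, so the wheel began at about 0.5 rad. I back off a touch, release and lift.

>>> move_arm --series '[[[-0.5, -4, 0], 0, 0], [[-0.9, -8, 0], 0, 0], [[-0.9, -8, 0], 0, 0.4], [[-0.9, -8, 0], 0, 0.8], [[-0.9, -8, 0], 0, 0.8], [[-0.9, -8, -30], 0, 0.8], [[-0.9, -8, -65], 0, 0.8]]'

```text
time_s: 7.3
eef_pos: [674.9, 56.6, 300.6]
ee_rot: [-0.001, 0.128, 0.992, -0.0]
force: [1.1, 0.9, 0.3]
grip_width: 0.799
```

```bash
python3 - <<'E'
from wr import *
s=ctrl.sense();print(s['eef_pos'],s['grip_width'],s['force'])
m=ctrl.camera_model('top');p,d=ctrl.capture('top');cv2.imwrite('pics/top1.png',p[:,:,::-1]);P=cloud(m,d).reshape(-1,3)
q=P[(abs(P[:,0]-634)<48)&(abs(P[:,1]-66)<48)&(P[:,2]<165)&(P[:,2]>140)];print('rim z',np.percentile(q[:,2],[20,50,90]),len(q))
E
```

```text
[674.91205139  56.56273838 300.62893254] 0.7991926423495448 [1.1472213  0.90449342 0.26435374]Traceback (most recent call last):
  File "<stdin>", line 4, in <module>
    return _quantile_unchecked(
        a, q, axis, out, overwrite_input, method, keepdims, weights)
    return _ureduce(a,
                    func=_quantile_ureduce_func,
    ...<5 lines>...
                    overwrite_input=overwrite_input,
                    method=method)
    r = func(a, **kwargs)
    result = _quantile(arr,
                       quantiles=q,
    ...<2 lines>...
                       out=out,
                       weights=wgt)
    slices_having_nans = np.isnan(arr[-1, ...])
                                  ~~~^^^^^^^^^
IndexError: index -1 is out of bounds for axis 0 with size 0
```

>>> move_arm --series '[[[45, 0, 0], 0, 0.8], [[95, 0, 0], 0, 0.8], [[140, 0, 0], 0, 0.8], [[167, 0, 0], 0, 0.8], [[167, 0, 0], 0, 0.8], [[167, 0, 0], 0, 0.8]]'

```text
time_s: 8.1
eef_pos: [514.2, 98.5, 300.5]
ee_rot: [0.0, 0.128, 0.992, 0.0]
force: [-0.4, -0.8, -0.1]
grip_width: 0.797
```

```bash
python3 - <<'E'
from wr import *
s,m,p,d=look('w4');P=cloud(m,d);print(s['ee_rot'])
hsv=cv2.cvtColor(p,cv2.COLOR_RGB2HSV)
bl=(hsv[...,0]>15)&(hsv[...,0]<28)&(hsv[...,2]>190)&(P[...,2]>30)&(P[...,2]<42)
c=max(cv2.findContours(bl.astype(np.uint8),0,1)[0],key=cv2.contourArea)[:,0]
r=cv2.minAreaRect(ray(m,c,36)[:,:2].astype(np.float32));print('blade',r,'z',np.median(P[...,2][bl]))
Q=P.reshape(-1,3);q=Q[(np.hypot(Q[:,0]-634,Q[:,1]-66)<50)&(Q[:,2]<165)&(Q[:,2]>135)]
print('wrist rim',np.percentile(q[:,2],[20,50,90]) if len(q) else 0)
m=ctrl.camera_model('side');p,d=ctrl.capture('side');cv2.imwrite('pics/side1.png',p[:,:,::-1]);Q=cloud(m,d).reshape(-1,3)
q=Q[(np.hypot(Q[:,0]-634,Q[:,1]-66)<50)&(Q[:,2]<162)&(Q[:,2]>135)];print('side rim',np.percentile(q[:,2],[20,50,90]) if len(q) else 0)
E
```

```text
tcp [514.2  98.5 300.5] dq 0.0152
[2.43283928e-04 1.27923232e-01 9.91784043e-01 8.95130501e-08]
blade ((558.9313354492188, 85.87535858154297), (33.79841232299805, 137.43824768066406), 75.27061462402344) z 35.354198887715214
wrist rim [148.44494777 150.81569371 153.58246495]
side rim [149.08298892 152.29178237 155.4412    ]
```

View pics/w4.png

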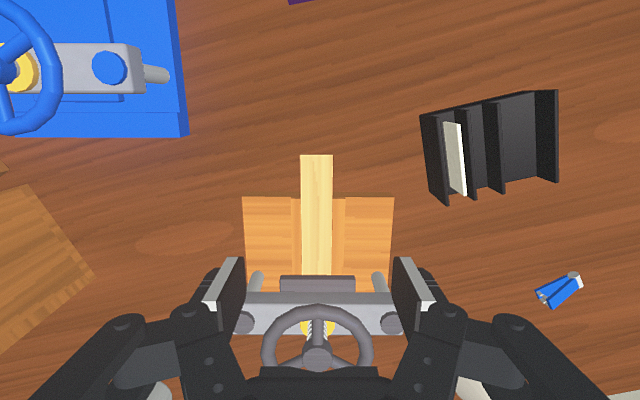

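View pics/side1.png

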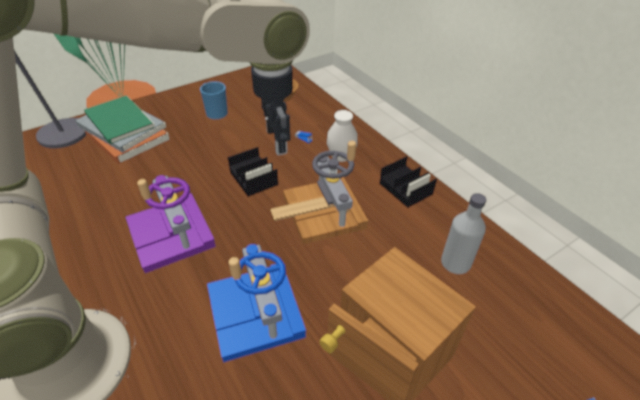

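The side view shows the press up, with the rim at about z 152 (target 152.5) and the spinner now at the back. The blade lies untouched in the wrist view at (317,215). I descend onto the blade overhang, about 22 mm from its free end.

>>> move_arm --series '[[[0, -0.8, 55], 0, 0.8], [[0, -0.8, 110], 0, 0.8], [[0, -0.8, 165], 0, 0.8], [[0, -0.8, 200], 0, 0.8], [[0, -0.8, 214], 0, 0.8], [[0, -0.8, 214], 0, 0.6], [[0, -0.8, 214], 0, 0.2], [[0, -0.8, 214], 0, 0.2], [[0, -0.8, 214], 0, 0.2]]' --force 80

```text
time_s: 9.32
eef_pos: [514.2, 97.8, 87.8]
ee_rot: [0.002, 0.128, 0.992, 0.0]
force: [0.2, -1.0, 6.5]
grip_width: 0.373
```

```bash
python3 - <<'E'
from wr import *
s,m,p,d=look('w5');print(s['grip_width']*85,s['force'])
E
```

```text
tcp [514.2  97.8  87.8] dq 0.0015
31.72091370012245 [ 0.22262237 -0.955956    6.4511575 ]
```

View pics/w5.png

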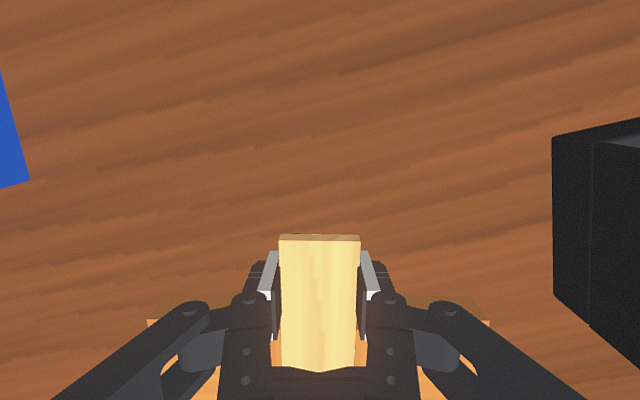

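The blade is held squarely between the pads, with its free end at about (319,237). I lift 13 mm straight up.

>>> move_arm --series '[[[0, 0, -4], 0, 0.2], [[0, 0, -9], 0, 0.2], [[0, 0, -13], 0, 0.2], [[0, 0, -13], 0, 0.2]]'

```text
time_s: 9.88
eef_pos: [513.5, 97.9, 99.8]
ee_rot: [0.0, 0.128, 0.992, 0.0]
force: [-0.4, 0.3, -0.8]
grip_width: 0.378
```

```bash
python3 - <<'E'
from wr import *
s=ctrl.sense();print(s['eef_pos'],s['force'],s['wrist_torque'],s['grip_width']*85)
m=ctrl.camera_model('side');p,d=ctrl.capture('side');Q=cloud(m,d)
cv2.imwrite('pics/side2.png',cv2.resize(p[110:260,220:400][:,:,::-1],None,fx=4,fy=4,interpolation=cv2.INTER_CUBIC))
hsv=cv2.cvtColor(p,cv2.COLOR_RGB2HSV)
bl=(hsv[...,0]>15)&(hsv[...,0]<28)&(hsv[...,2]>180);bl&=(Q[...,2]>25)&(Q[...,2]<70)&(abs(Q[...,0]-570)<100)&(abs(Q[...,1]-80)<60)
q=Q[bl];A=np.c_[(q[:,:2]-q[:,:2].mean(0))@[.967,-.254],np.ones(len(q))];print(np.linalg.lstsq(A,q[:,2],rcond=None)[0],q.mean(0),len(q),np.percentile(A[:,0],[1,99]))
E
```

```text
[513.45400486  97.87803043  99.79562554] [-0.41609583  0.26133294 -0.79820389] [-0.01964675  0.02418198 -0.00135817] 32.166043041567505
[-0.06407927 45.06911926] [569.55433179  79.43232384  45.06911926] 442 [-80.17640628  56.34450081]
```

View pics/side2.png

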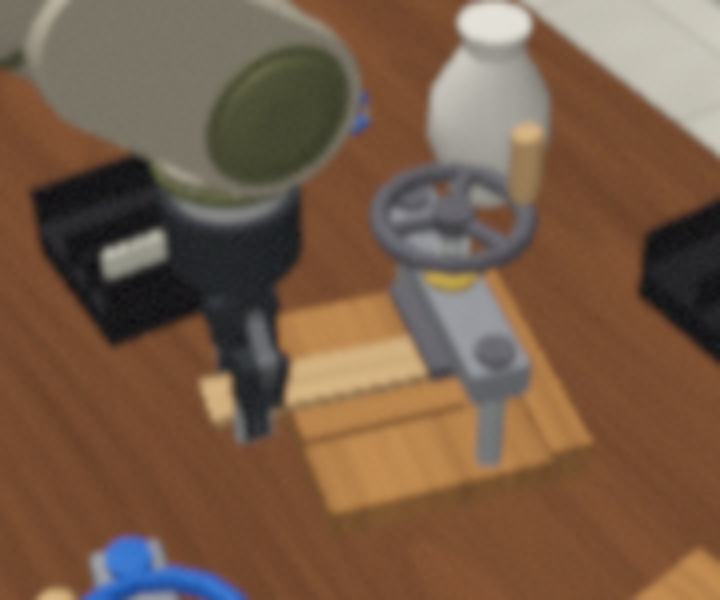

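```bash
python3 - <<'E'
from wr import *
m=ctrl.camera_model('side')
def f(p,d):
    Q=cloud(m,d);hsv=cv2.cvtColor(p,cv2.COLOR_RGB2HSV)
    bl=(hsv[...,0]>15)&(hsv[...,0]<28)&(hsv[...,2]>180)&(Q[...,2]>25)&(Q[...,2]<60)
    al=(Q[...,:2]-np.array([514,98]))@[.967,-.254]; la=(Q[...,:2]-np.array([514,98]))@[.254,.967]
    bl&=(abs(la)<14)&(al>18)&(al<98)
    q=Q[bl];x=al[bl];c=np.polyfit(x,q[:,2],1);print(c,'z at 0',c[1],'z at 145',np.polyval(c,145),len(x))
z=np.load('pics/side0.npz');f(z['p'],z['d'])
p,d=ctrl.capture('side');f(p,d)
E
```

```text
[6.75120348e-03 3.68898893e+01] z at 0 36.88988930770483 z at 145 37.8688138117323 269
[-2.13769919e-02  4.88452791e+01] z at 0 48.845279103857 z at 145 45.74561527909228 247
```

The blade sags slightly, by about 0.03 rad: the grip rose 12 mm and the head about 8 mm. I lift 5 mm more, which still leaves room under the platen, then draw it out 100 mm.

>>> move_arm --series '[[[0, 0, -3], 0, 0.2], [[0, 0, -5], 0, 0.2], [[8, 0, -5], 0, 0.2], [[25, 0, -5], 0, 0.2], [[45, 0, -5], 0, 0.2], [[65, 0, -5], 0, 0.2], [[85, 0, -5], 0, 0.2], [[98, 0, -5], 0, 0.2], [[105, 0, -5], 0, 0.2], [[105, 0, -5], 0, 0.2]]'

```text
time_s: 11.22
eef_pos: [411.8, 124.6, 104.6]
ee_rot: [0.0, 0.128, 0.992, 0.0]
force: [0.1, -0.1, -1.7]
grip_width: 0.374
```

```bash
python3 - <<'E'
from wr import *
s,m,p,d=look('w6');print(s['force'],s['wrist_torque'],s['grip_width']*85)
p,d=ctrl.capture('side')
cv2.imwrite('pics/side3.png',cv2.resize(p[110:260,220:400][:,:,::-1],None,fx=4,fy=4,interpolation=cv2.INTER_CUBIC))
E
```

```text
tcp [411.8 124.6 104.6] dq 0.0198
[ 0.13869142 -0.1059257  -1.72960499] [ 0.02119559  0.0785539  -0.01692249] 31.820107997124296
```

View pics/side3.png

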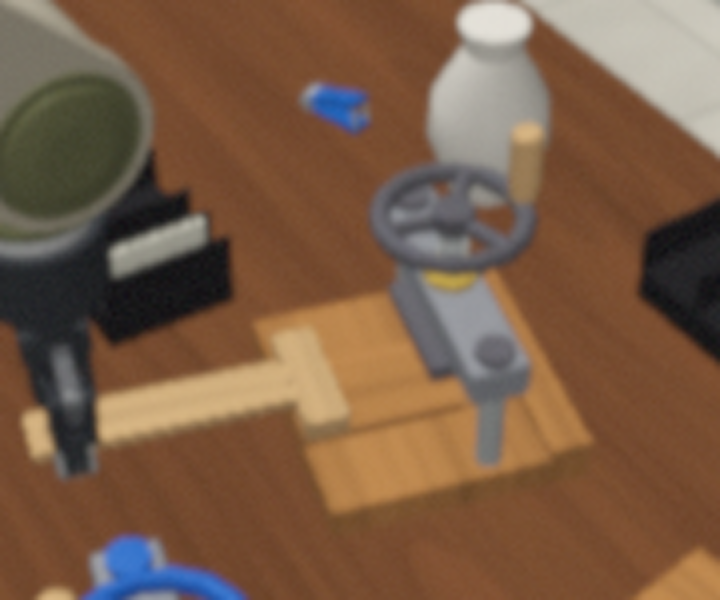

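The T-square is clear of the press, with its head at about crop (310,380). I lift 45 mm, carry it left over the organiser and turn 13° to line up with the slot.

>>> move_arm --series '[[[0, 5, -15], 0, 0.2], [[0, 15, -35], 0, 0.2], [[0, 35, -45], -1, 0.2], [[1, 60, -45], -3, 0.2], [[2, 88, -45], -6, 0.2], [[2, 116, -45], -9, 0.2], [[3, 142, -45], -11.5, 0.2], [[4, 165, -45], -13.2, 0.2], [[4, 180, -45], -13.2, 0.2], [[4, 184, -45], -13.2, 0.2]]'

```text
time_s: 12.58
eef_pos: [454.9, 303.9, 149.3]
ee_rot: [-0.0, 0.013, 1.0, -0.0]
force: [0.2, -0.4, -0.9]
grip_width: 0.374
```

>>> move_arm --series '[[[0, 0, 0], 0, 0.2], [[0, 0, 0], 0, 0.2]]'

```text
time_s: 12.82
eef_pos: [454.7, 302.9, 149.5]
ee_rot: [-0.0, 0.014, 1.0, -0.0]
force: [0.5, 0.7, -0.7]
grip_width: 0.383
```

```bash
python3 - <<'E'
from wr import *
s,m,p,d=look('w7');R=Rq(s['ee_rot']);print(R.round(3)[:2],s['force'],s['grip_width']*85)
for n in ['top','side']:
    p,d=ctrl.capture(n);np.savez(f'pics/{n}4.npz',p=p,d=d)
    p=p[150:270,150:310] if n=='top' else p[90:240,180:360]
    cv2.imwrite(f'pics/{n}4.png',cv2.resize(p[:,:,::-1],None,fx=4,fy=4,interpolation=cv2.INTER_CUBIC))
E
```

```text
tcp [454.7 302.9 149.5] dq 0.0012
[[-1.     0.027 -0.   ]
 [ 0.027  1.    -0.   ]] [ 0.54467454  0.72595912 -0.74202378] 32.535660619398975
```

View pics/w7.png

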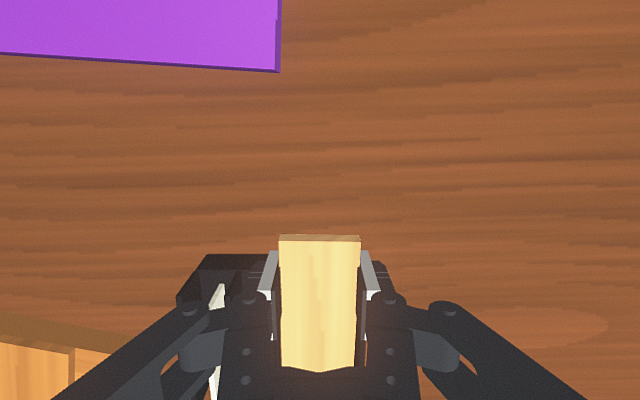

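View pics/top4.png

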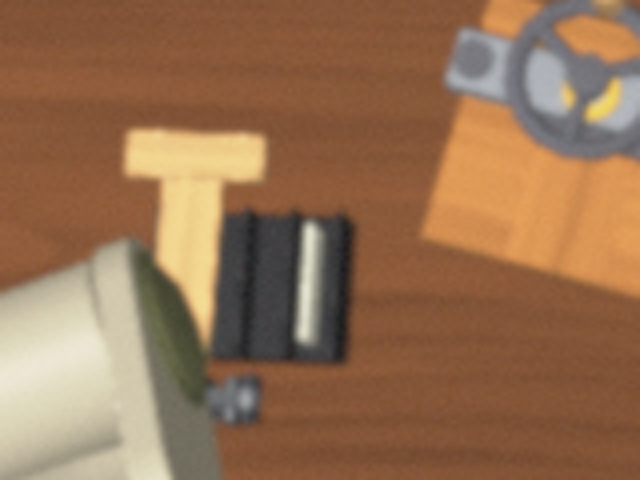

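View pics/side4.png

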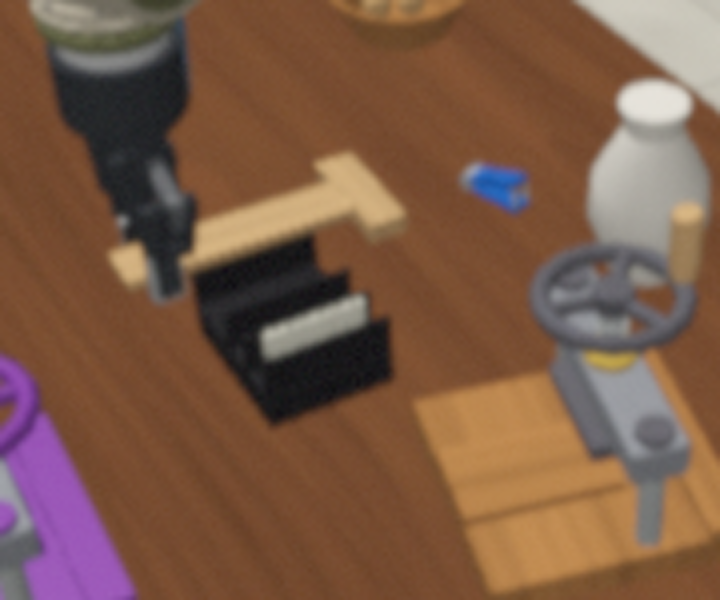

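```bash
python3 - <<'E'
from wr import *
u=np.array([np.cos(np.radians(-1.5)),np.sin(np.radians(-1.5))]);n=np.array([-u[1],u[0]]);o=np.array([529.6,273.6])
for nm in ['top','side']:
    m=ctrl.camera_model(nm);z=np.load(f'pics/{nm}4.npz');p,P=z['p'],cloud(m,z['d']);hsv=cv2.cvtColor(p,cv2.COLOR_RGB2HSV)
    k=(hsv[...,0]>12)&(hsv[...,0]<28)&(hsv[...,2]>170)&(P[...,2]>75)&(P[...,2]<115)&(abs(P[...,0]-530)<100)&(abs(P[...,1]-300)<60)
    q=P[k];a=(q[:,:2]-o)@u;b=(q[:,:2]-o)@n;c=np.polyfit(a,q[:,2],1)
    h=a>np.percentile(a,99)-22; bl=(a>-20)&(a<50)
    print(nm,len(q),'far end x',np.percentile(a,99.5).round(1),'slope',c.round(4),'head y',np.percentile(b[h],[1,50,99]).round(1),'blade y',np.percentile(b[bl],[2,50,98]).round(1))
    for lo in (-10,10,30): 
        w=(a>lo)&(a<lo+20);print(lo,np.percentile(b[w],[3,97]).round(1),np.median(q[w,2]).round(1))
E
```

```text
top 831 far end x 81.4 slope [-9.70000e-03  9.64482e+01] head y [-14.1  26.8  64.3] blade y [ 9.2 23.6 41.9]
-10 [10.  40.4] 96.3
10 [ 9.6 41.6] 96.5
30 [ 9.2 41.5] 96.4
side 555 far end x 80.1 slope [-7.70000e-03  9.81161e+01] head y [-12.   25.   63.7] blade y [ 9.8 26.3 42.5]
-10 [10.  42.2] 98.3
10 [10.3 40.5] 98.1
30 [10.  42.2] 97.6
```

The T-square sits at organiser y +25.5 (want +28) and its middle at x -8.6. The blade is parallel to the slot and nearly level. I shift +2.5 mm in y and lower 63 mm.

>>> move_arm --series '[[[0, 2.5, 0], 0, 0.2], [[0, 2.5, 15], 0, 0.2], [[0, 2.5, 30], 0, 0.2], [[0, 2.5, 45], 0, 0.2], [[0, 2.5, 55], 0, 0.2], [[0, 2.5, 60], 0, 0.2], [[0, 2.5, 63], 0, 0.2], [[0, 2.5, 63], 0, 0.2]]'

```text
time_s: 13.98
eef_pos: [454.9, 306.1, 86.7]
ee_rot: [0.0, 0.013, 1.0, 0.0]
force: [-0.0, -0.7, -0.4]
grip_width: 0.376
```

```bash
python3 - <<'E'
from wr import *
s=ctrl.sense();print(s['eef_pos'],s['force'],s['wrist_torque'])
p,d=ctrl.capture('side');cv2.imwrite('pics/side5.png',cv2.resize(p[90:240,180:360][:,:,::-1],None,fx=4,fy=4,interpolation=cv2.INTER_CUBIC))
E
```

```text
[454.87419273 306.05962746  86.69509396] [-0.04233643 -0.74752732 -0.35351624] [-0.03176304  0.10182939 -0.01675439]
```

View pics/side5.png

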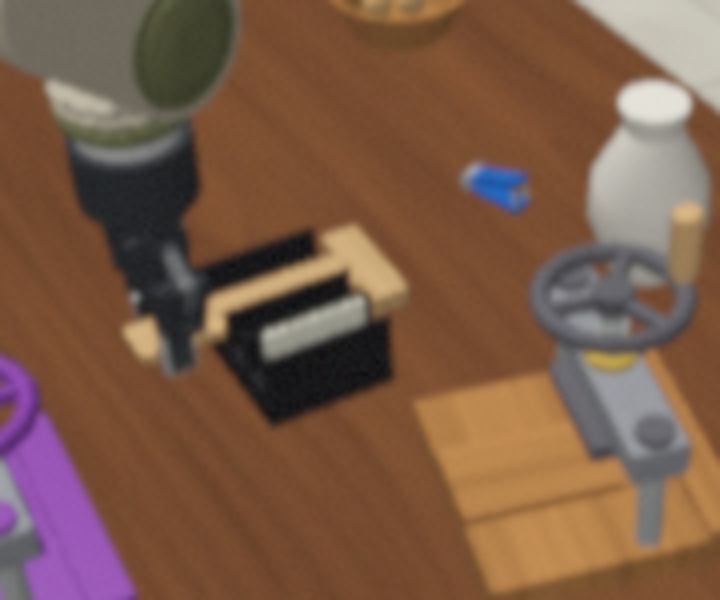

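The blade lies between the wide slot's walls and the head is past the far end. I lower 1 mm more, open, pause, then lift straight up.

>>> move_arm --series '[[[0, 0, 1], 0, 0.2], [[0, 0, 1], 0, 0.45], [[0, 0, 1], 0, 0.6], [[0, 0, 1], 0, 0.75], [[0, 0, 1], 0, 0.8], [[0, 0, 1], 0, 0.8], [[0, 0, -30], 0, 0.8], [[0, 0, -85], 0, 0.8], [[0, 0, -145], 0, 0.8], [[0, 0, -205], 0, 0.8]]'

```text
time_s: 15.28
eef_pos: [454.4, 305.9, 293.5]
ee_rot: [0.0, 0.013, 1.0, 0.0]
force: [0.5, 0.4, -1.3]
grip_width: 0.797
```

```bash
cat > chk.py <<'E'
from wr import *
def chk(tag):
    u=np.array([np.cos(np.radians(-1.5)),np.sin(np.radians(-1.5))]);n=np.array([-u[1],u[0]]);o=np.array([529.6,273.6])
    for nm in ['top','side']:
        m=ctrl.camera_model(nm);p,d=ctrl.capture(nm);P=cloud(m,d);hsv=cv2.cvtColor(p,cv2.COLOR_RGB2HSV)
        cv2.imwrite(f'pics/{nm}{tag}.png',p[:,:,::-1]);np.savez(f'pics/{nm}{tag}.npz',p=p,d=d)
        k=(hsv[...,0]>12)&(hsv[...,0]<28)&(hsv[...,2]>150)&(P[...,2]>22)&(P[...,2]<60)&(abs(P[...,0]-530)<120)&(abs(P[...,1]-300)<60)
        q=P[k];a=(q[:,:2]-o)@u;b=(q[:,:2]-o)@n;c=np.polyfit(a,q[:,2],1);bl=(a>-40)&(a<45)
        print(nm,len(q),'ends x',np.percentile(a,[.5,99.5]).round(1),'fit',c.round(4),'head y',np.percentile(b[a>60],[1,99]).round(1),'blade y',np.percentile(b[bl],[3,97]).round(1),'front y',np.percentile(b[a<-55],[3,97]).round(1) if (a<-55).any() else '')
E
python3 - <<'E'
from chk import *
s=ctrl.sense();print(s['eef_pos'],s['force'],s['grip_width']);chk('6')
E
```

```text
[454.39648361 305.85523465 293.51409553] [ 0.52475453  0.37769884 -1.34194639] 0.7965132962141862
top 1177 ends x [-97.6  81.7] fit [5.00000e-04 3.31928e+01] head y [-11.6  67.9] blade y [11.7 49.3] front y [13.3 46.3]
side 572 ends x [-99.2  80.8] fit [1.00000e-03 3.54217e+01] head y [-11.2  68.7] blade y [-26.6  53.9] front y [13.4 48.4]
```

View pics/side6.png

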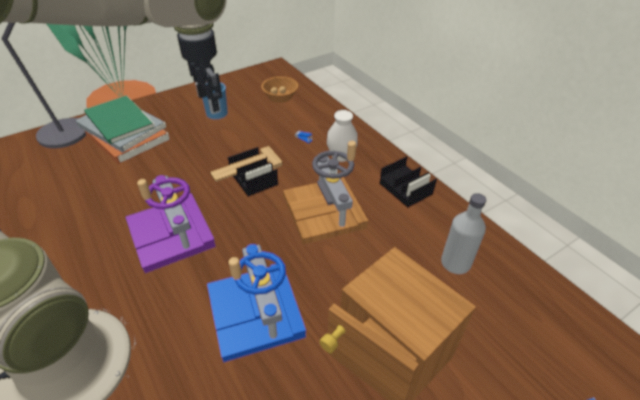

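The T-square lies flat (slope about 0) with its middle near x -8, y +29 in the organiser, and the fingers are clear of it. Next I measure the spinner, then return to wind down.

```bash
python3 - <<'E'
from wr import *
for n in ['top','side']:
    m=ctrl.camera_model(n);P=cloud(m,np.load(f'pics/{n}6.npz')['d']);q=P.reshape(-1,3)
    q=q[(np.hypot(q[:,0]-634,q[:,1]-66)<65)];g=q[(q[:,2]>190)&(q[:,2]<206)];print(n,'spinner top',np.median(g,0).round(1),len(g),((g.min(0)+g.max(0))/2).round(1))
    k=(P[...,2]>192)&(P[...,2]<206)&(np.hypot(P[...,0]-675,P[...,1]-57)<25)
    v,u=np.nonzero(k);print(ray(m,[u.mean(),v.mean()],198.5).round(1))
s=ctrl.sense();R=Rq(s['ee_rot']);print(s['eef_pos'],(R.T@(np.array([675.2,56.8,300])-s['eef_pos'])).round(1))
E
```

```text
top spinner top [676.4  52.9 197.4] 57 [676.5  53.8 197.1]
[[676.   53.7 198.5]]
side spinner top [673.   50.5 197.7] 56 [674.4  51.7 196. ]
[[673.4  51.  198.5]]
[455.94774758 306.61080455 298.09062671] [-225.7 -244.    -0.6]
```

>>> move_arm --series '[[[-15, -16, 0], 1, 0.8], [[-48, -52, 0], 3, 0.8], [[-85, -92, 0], 5, 0.8], [[-122, -132, 0], 7.5, 0.8], [[-159, -172, 0], 10, 0.8], [[-190, -206, 0], 12, 0.8], [[-213, -230, 0], 13.2, 0.8], [[-227, -244.6, 0], 13.2, 0.8], [[-227, -244.6, 0], 13.2, 0.8], [[-227, -244.6, 0], 13.2, 0.8]]'

```text
time_s: 16.62
eef_pos: [674.8, 56.3, 291.2]
ee_rot: [-0.0, 0.128, 0.992, 0.0]
force: [0.7, 0.6, 0.2]
grip_width: 0.805
```

```bash
python3 - <<'E'
from wr import *
s,m,p,d=look('w8');P=cloud(m,d);R=Rq(s['ee_rot'])
k=(P[...,2]>190)&(P[...,2]<206)&(np.hypot(P[...,0]-675,P[...,1]-55)<30)
v,u=np.nonzero(k);sp=ray(m,[u.mean(),v.mean()],198.5)[0];print(len(u),u.mean(),v.mean(),'spinner',sp.round(1),P[k].mean(0).round(1))
print('delta tool',(R.T@(np.r_[sp[:2],300]-s['eef_pos'])).round(1),R.round(3)[:2])
E
```

```text
tcp [674.8  56.3 291.2] dq 0.0095
876 315.14611872146116 248.2214611872146 spinner [674.1  56.1 198.5] [675.1  55.8 196.5]
delta tool [ 0.6 -0.4 -8.8] [[-0.967  0.253 -0.001]
 [ 0.253  0.967  0.   ]]
```

View pics/w8.png

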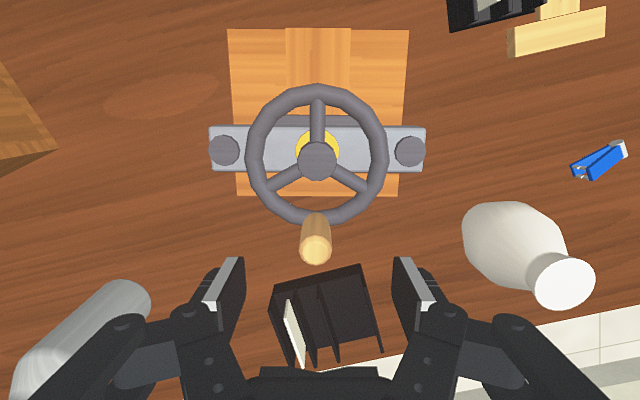

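The spinner's top is at (315,248) in the picture and the TCP is within 1 mm of its axis. I descend and grip.

>>> move_arm --series '[[[0.5, -0.4, 25], 0, 0.8], [[0.5, -0.4, 48], 0, 0.8], [[0.5, -0.4, 56], 0, 0.8], [[0.5, -0.4, 56], 0, 0.4], [[0.5, -0.4, 56], 0, 0], [[0.5, -0.4, 56], 0, 0], [[0.5, -0.4, 56], 0, 0]]' --force 40

```text
time_s: 17.55
eef_pos: [674.8, 54.8, 236.6]
ee_rot: [0.001, 0.128, 0.992, -0.0]
force: [-3.1, -2.7, 5.4]
grip_width: 0.215
```

```bash
python3 - <<'E'
from wr import *
s=ctrl.sense();print(s['eef_pos'],s['force'],s['grip_width'])
dv=s['eef_pos'][:2]-[634.5,66.3];print(np.hypot(*dv),np.degrees(np.arctan2(dv[1],dv[0])))
a0=345.5
a=lambda t:np.array([42*np.cos(np.radians(t-165.3)),42*np.cos(np.radians(t-75.3))])
for st in [0,200,400]:
    print([[ [round(float(x),1) for x in a(a0-st-k*20)-a(a0-st)]+[round(15*k*20/360,1)]] for k in range(1,11)])
E
```

```text
[674.75368065  54.80851697 236.64467679] [-3.14959491 -2.70892588  5.37718884] 0.21503272574706264
41.86183211921471 -15.932803398300182
[[[2.5, -14.4, 0.8]], [[9.7, -27.0, 1.7]], [[20.9, -36.4, 2.5]], [[34.6, -41.5, 3.3]], [[49.1, -41.5, 4.2]], [[62.9, -36.6, 5.0]], [[74.1, -27.3, 5.8]], [[81.4, -14.6, 6.7]], [[84.0, -0.3, 7.5]], [[81.5, 14.1, 8.3]]]
[[[-7.2, 12.7, 0.8]], [[-18.4, 22.1, 1.7]], [[-32.1, 27.1, 2.5]], [[-46.7, 27.2, 3.3]], [[-60.4, 22.2, 4.2]], [[-71.6, 12.9, 5.0]], [[-78.9, 0.3, 5.8]], [[-81.5, -14.1, 6.7]], [[-79.0, -28.5, 7.5]], [[-71.8, -41.1, 8.3]]]
[[[11.1, -9.4, 0.8]], [[24.8, -14.5, 1.7]], [[39.4, -14.5, 2.5]], [[53.1, -9.6, 3.3]], [[64.3, -0.2, 4.2]], [[71.7, 12.4, 5.0]], [[74.3, 26.7, 5.8]], [[71.8, 41.1, 6.7]], [[64.5, 53.8, 7.5]], [[53.4, 63.2, 8.3]]]
```

The spinner is gripped 41.9 mm from the hub. I wind clockwise.

>>> move_arm --series '[[[2.5, -14.4, 0.8], 0, 0], [[9.7, -27, 1.7], 0, 0], [[20.9, -36.4, 2.5], 0, 0], [[34.6, -41.5, 3.3], 0, 0], [[49.1, -41.5, 4.2], 0, 0], [[62.9, -36.6, 5], 0, 0], [[74.1, -27.3, 5.8], 0, 0], [[81.4, -14.6, 6.7], 0, 0], [[84, -0.3, 7.5], 0, 0], [[81.5, 14.1, 8.3], 0, 0]]'

```text
time_s: 18.8
eef_pos: [599.5, 89.9, 228.3]
ee_rot: [0.001, 0.128, 0.992, 0.0]
force: [3.3, -3.5, 5.6]
grip_width: 0.207
```

>>> move_arm --series '[[[-7.2, 12.7, 0.8], 0, 0], [[-18.4, 22.1, 1.7], 0, 0], [[-32.1, 27.1, 2.5], 0, 0], [[-46.7, 27.2, 3.3], 0, 0], [[-60.4, 22.2, 4.2], 0, 0], [[-71.6, 12.9, 5], 0, 0], [[-78.9, 0.3, 5.8], 0, 0], [[-81.5, -14.1, 6.7], 0, 0], [[-79, -28.5, 7.5], 0, 0], [[-71.8, -41.1, 8.3], 0, 0]]'

```text
time_s: 20.05
eef_pos: [658.5, 31.1, 220.0]
ee_rot: [0.001, 0.128, 0.992, 0.001]
force: [-2.3, 4.4, 7.6]
grip_width: 0.213
```

>>> move_arm --series '[[[11.1, -9.4, 0.8], 0, 0], [[24.8, -14.5, 1.7], 0, 0], [[39.4, -14.5, 2.5], 0, 0], [[53.1, -9.6, 3.3], 0, 0], [[64.3, -0.2, 4.2], 0, 0], [[71.7, 12.4, 5], 0, 0], [[71.7, 12.4, 5], 0, 0]]'

```text
time_s: 20.92
eef_pos: [592.2, 62.6, 214.9]
ee_rot: [0.001, 0.128, 0.992, 0.001]
force: [0.1, 2.8, 9.2]
grip_width: 0.21
```

```bash
python3 - <<'E'
from wr import *
s=ctrl.sense();print(s['eef_pos'],s['force'])
a=lambda t:np.array([42*np.cos(np.radians(t-165.3)),42*np.cos(np.radians(t-75.3))])
b=345.5-520
print([[ [round(float(x),1) for x in a(b-k)-a(b)]+[round(15*k/360,1)]] for k in (5,10,15,20,25,30)])
E
```

```text
[592.18789062  62.57984107 214.91726955] [0.11301937 2.76670365 9.17008102]
[[[1.1, 3.5, 0.2]], [[1.9, 7.1, 0.4]], [[2.4, 10.7, 0.6]], [[2.6, 14.4, 0.8]], [[2.4, 18.0, 1.0]], [[2.0, 21.7, 1.2]]]
```

>>> move_arm --series '[[[1.1, 3.5, 0.2], 0, 0], [[1.9, 7.1, 0.4], 0, 0], [[2.4, 10.7, 0.6], 0, 0], [[2.4, 10.7, 0.6], 0, 0]]'

```text
time_s: 21.42
eef_pos: [592.8, 72.8, 214.4]
ee_rot: [0.001, 0.128, 0.992, 0.0]
force: [-2.2, 2.4, 8.6]
grip_width: 0.205
```

>>> move_arm --series '[[[0.2, 3.7, 0.2], 0, 0], [[0, 7.3, 0.4], 0, 0], [[0, 7.3, 0.4], 0, 0]]'

```text
time_s: 21.8
eef_pos: [594.0, 77.5, 214.1]
ee_rot: [-0.001, 0.128, 0.992, -0.002]
force: [-9.3, -12.9, 12.0]
grip_width: 0.207
```

The resistance at about 542° (13 N, handle straight in front of the press) is the lower stop. It is also 1.5 turns from the upper stop, which agrees. I ease off, release, lift and retreat.

>>> move_arm --series '[[[0, -3, 0], 0, 0], [[0, -3, 0], 0, 0], [[0, -3, 0], 0, 0.4], [[0, -3, 0], 0, 0.8], [[0, -3, 0], 0, 0.8], [[0, -3, -35], 0, 0.8], [[0, -3, -80], 0, 0.8], [[30, -3, -110], 0, 0.8], [[80, -3, -110], 0, 0.8], [[130, -3, -110], 0, 0.8]]'

```text
time_s: 23.05
eef_pos: [466.5, 110.1, 322.8]
ee_rot: [0.0, 0.128, 0.992, 0.0]
force: [0.2, 0.8, -0.0]
grip_width: 0.799
```

>>> move_arm --series '[[[0, 0, 0], 0, 0.8], [[0, 0, 0], 0, 0.8], [[0, 0, 0], 0, 0.8]]'

```text
time_s: 23.42
eef_pos: [468.8, 109.6, 322.7]
ee_rot: [-0.0, 0.128, 0.992, -0.0]
force: [-0.1, -0.5, -0.8]
grip_width: 0.802
```

```bash
python3 - <<'E'
from chk import *
s=ctrl.sense();print(s['eef_pos'],s['force'],s['grip_width'],np.abs(s['dq']).max());chk('9')
look('w9')
for n in ['top','side']:
    m=ctrl.camera_model(n);q=cloud(m,np.load(f'pics/{n}9.npz')['d']).reshape(-1,3)
    w=q[(np.hypot(q[:,0]-634,q[:,1]-66)<52)&(q[:,2]>120)&(q[:,2]<160)];g=q[(np.hypot(q[:,0]-594,q[:,1]-77)<25)&(q[:,2]>165)&(q[:,2]<190)]
    print(n,'rim z',np.percentile(w[:,2],[10,50,90]).round(1) if len(w) else '', 'spinner',np.median(g,0).round(1) if len(g) else '',len(g))
E
```

```text
[468.75165535 109.62186696 322.69574937] [-0.0637382  -0.53980886 -0.8048202 ] 0.8016015660797066 0.005393006805586733
top 1258 ends x [-97.5  81.5] fit [1.00000e-03 3.34836e+01] head y [-11.7  67.8] blade y [13.3 49.2] front y [13.7 46.4]
side 572 ends x [-98.8  80.9] fit [1.4000e-03 3.5514e+01] head y [-10.6  65. ] blade y [-26.2  53. ] front y [13.  46.6]
tcp [468.6 109.6 322.6] dq 0.0059
top rim z [125.  128.7 132.3] spinner [594.9  76.1 174.7] 60
side rim z [125.2 130.  135.6] spinner [592.8  71.7 175.2] 63
```

View pics/side9.png

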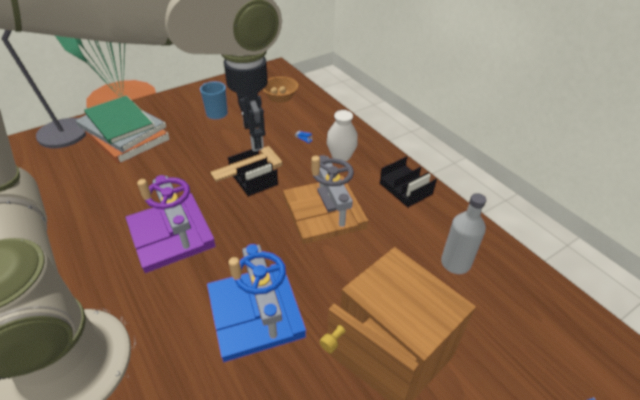

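View pics/top9.png

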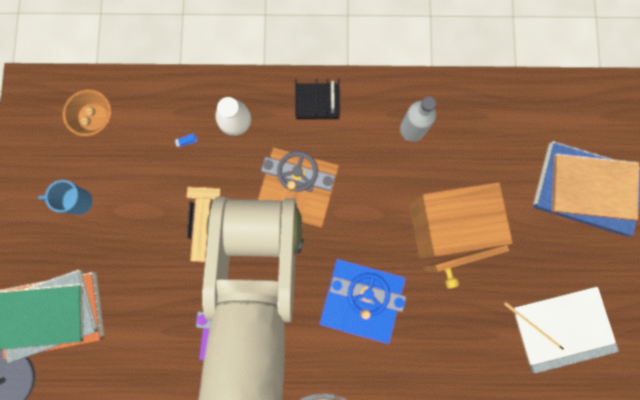

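The last side and top views show the T-square in the wide slot at side pixel (246,165) and the press wound down with its spinner in front. The vase, bottle and remover have not moved, and the hand is free. I hand the job in.

```bash
python3 -c "
from rig import ctrl
print(ctrl.finish_job())"
```

```text
the job is handed in; nothing more can be done
None
```

I wound the press up to its stop, laid the T-square in the wide slot of the leftmost organiser, then wound the empty press down to its stop. I handed the job in at about 23.5 s of the 72 s allowed; the hand-in reports no verdict.

**T-square:**
- Its middle is at about x -8 mm, y +28 to +30 mm in the organiser (limits ±30 mm and 14 to 42 mm).
- It is flat, with a slope of about 0.001.
- The blade's top is at 33.5 mm in the top view and 35.5 mm in the side view (34 mm expected). The 2 mm difference is within the calibration error.
- The head is outside the far end of the slot, and the gripper let go.

**Press:**
- The upper stop was felt at 34 N, with the rim at about 152 mm.
- The lower stop was felt at 13 N, with the rim at about 130 mm and the spinner one and a half turns back, straight in front.

**Other checks:**
- The vase, bottle and staple remover look unmoved in the last pictures.
- The wrist force read about zero after the arm backed off.
- The first lift left the head only about 8 mm up because the blade sagged slightly, so I lifted 5 mm more before drawing it out.
- The blade sat 2.5 mm off sideways above the slot, and I corrected that before lowering it.

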